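Snap the lid of a regulator case shut all round

TASK

The lid of the large plastic case is on but not shut: the rim section on each of its four sides still stands up. Press each section down with the fingertips until it clicks and lies flush, all the way round, then take the hand away. Only press: do not grip, lift, tip or push the case out of its place, and leave the things around it as they stand.

Things in the scene. Friction and masses are not known exactly. Their poses are not given: they have to be found in the camera images.
- case: the large case: loose grey plastic box, about 1 kg, 210 (its x) x 170 (its y) mm over its white lid; origin at the centre of its underside. Lid top, when shut, 60 mm above the table: a fixed middle panel 128 x 88 mm and round it four rim sections, flaps hinged at the panel and reaching 40 mm out to the edge. Its own x points to its far side, its own y to its left side
- press_far (a point): where to press the far rim section (the case's x side; flap 87 mm long): on its top face, half-way along, 31 mm from the hinge, 9 mm in from the outer edge, among fine ribs 1.3 mm high. About 68 mm above the table when up, 60 mm when shut; 96 mm from the case's centre line. Its x points out to the edge, z out of the face
- sec_far (a joint): hinge of the far rim section, rad: 0 standing up (outer edge raised 10 mm), 0.25 shut and flush. It snaps over centre: at the press place it resists with about 10 N at first, less further down; past 0.14 it clicks down by itself and stays; let go sooner and it springs back up
- press_left (a point): where to press the left rim section (the case's y side; flap 210 mm long): on its top face, half-way along, 31 mm from the hinge, 9 mm in from the outer edge, among fine ribs 1.3 mm high. About 68 mm above the table when up, 60 mm when shut; 76 mm from the case's centre line. Its x points out to the edge, z out of the face
- sec_left (a joint): hinge of the left rim section, rad: 0 standing up (outer edge raised 10 mm), 0.25 shut and flush. It snaps over centre: at the press place it resists with about 10 N at first, less further down; past 0.14 it clicks down by itself and stays; let go sooner and it springs back up
- press_near (a point): where to press the near rim section (the case's -x side; flap 87 mm long): on its top face, half-way along, 31 mm from the hinge, 9 mm in from the outer edge, among fine ribs 1.3 mm high. About 68 mm above the table when up, 60 mm when shut; 96 mm from the case's centre line. Its x points out to the edge, z out of the face
- sec_near (a joint): hinge of the near rim section, rad: 0 standing up (outer edge raised 10 mm), 0.25 shut and flush. It snaps over centre: at the press place it resists with about 10 N at first, less further down; past 0.14 it clicks down by itself and stays; let go sooner and it springs back up
- press_right (a point): where to press the right rim section (the case's -y side; flap 210 mm long): on its top face, half-way along, 31 mm from the hinge, 9 mm in from the outer edge, among fine ribs 1.3 mm high. About 68 mm above the table when up, 60 mm when shut; 76 mm from the case's centre line. Its x points out to the edge, z out of the face
- sec_right (a joint): hinge of the right rim section, rad: 0 standing up (outer edge raised 10 mm), 0.25 shut and flush. It snaps over centre: at the press place it resists with about 10 N at first, less further down; past 0.14 it clicks down by itself and stays; let go sooner and it springs back up
- adaptor: brass hose adaptor, a stepped plug 30 mm across and 45 mm tall, standing upright close beside the left side of the case; origin at the centre of its underside. Not to be disturbed
- wrench: steel open-ended wrench 150 mm long lying close beside the right side of the case; origin at its underside, half-way along. Not to be disturbed
- gasket_jar: clear plastic jar 42 mm across and 45 mm tall standing close to the near side of the case; origin at the centre of its underside. Not to be disturbed
- small_case: a second, smaller case, 131 x 101 mm and 44 mm tall, with a one-piece flat lid that is already shut; origin at the centre of its underside. It stands well to one side of the large case. Not to be disturbed
- cap_tray: open steel tray 130 x 95 x 35 mm with small brass caps in it, well to the other side; origin at the centre of its underside. Not to be disturbed
- humidifier: clear bottle 66 mm across and 150 mm tall standing beyond the case; origin at the centre of its underside. Not to be disturbed
- gauge: round steel pressure gauge 64 mm across and 28 mm high lying face up beyond the case, with a brass stem; origin at the centre of its underside. Not to be disturbed

How it is judged:
At the end, for the whole second after the job is handed in: All four rim sections are shut (each hinge past 0.22 of 0.25 rad); the case stands flat on the table within 30 mm of where it was, at rest; each thing around it stands as it did, within 25 mm of its place (value of joint each of sec_far, sec_left, sec_near, sec_right above 0.22 rad and height (world z) of case below 0.008 m and angle between case's own z axis and vertical below 0.05 rad and distance of case from where it was at the start of the episode below 0.03 m and linear speed of case below 0.02 m/s and distance of each of adaptor, wrench, gasket_jar, small_case, cap_tray, humidifier, gauge from where it was at the start of the episode below 0.025 m and angle between each of adaptor, wrench, gasket_jar, small_case, cap_tray, humidifier, gauge's own z axis and vertical below 0.3 rad); the robot touches nothing.
It fails at once if the case is lifted or tipped (height (world z) of case above 0.012 m or angle between case's own z axis and vertical above 0.12 rad).
It fails at once if the case is pushed out of its place (over 30 mm) (distance of case from where it was at the start of the episode above 0.03 m).
It fails at once if a thing around the case is pushed, lifted or knocked over (moved over 25 mm or tipped) (distance of any of adaptor, wrench, gasket_jar, small_case, cap_tray, humidifier, gauge from where it was at the start of the episode above 0.025 m or angle between any of adaptor, wrench, gasket_jar, small_case, cap_tray, humidifier, gauge's own z axis and vertical above 0.3 rad).
It also fails if it takes over 48 s, if anything falls off the work surface, if the arm or the gripper's body presses on something with over 40 N, if the wrist force passes 120 N, or if a joint passes its speed limit or range.

ROBOT

A 7-joint arm with a two-finger parallel gripper is mounted at the origin on the work surface. World frame = base frame: x ahead of the robot, y to its left, z up, the work surface at z = 0. Lengths are in m, angles in rad, forces in N, time in s.
With the tool pointing down it reaches from about 0.35 to 0.9 m from the base axis. Payload 8.1 kg.
Tool frame: the origin (TCP) lies midway between the tips of the shut fingers; the grasp point (between the pads) lies 19 mm behind it; z points along the fingers, x is the direction in which the jaws open and shut, and the axes are right-handed (so a half turn about z gives the same grasp; the last joint's range is limited). The gripper opens to 92 mm and grips with 3 to 60 N. Pads are 19 mm wide; open, the fingers measure 130 mm over their backs; the gripper's body (75 mm by 190 mm) begins 47 mm behind the grasp point.
Start: joints at [1.154, 0.434, 0.025, 1.573, -0.012, 1.134, -0.075], TCP at [0.193, -0.595, 0.227] pointing down, gripper open.
Joint ranges: [-2.62, 2.62], [-0.44, 2.09], [-1.27, 1.32], [0.08, 2.57], [-1.32, 4.46], [0.12, 2], [-2.74, 2.74]. Speed limits (rad/s): [2.22, 2.22, 3.01, 3.01, 3.14, 3.14, 3.14].

INTERFACE

Orientations are given as a rotation vector (axis times angle).
In Python, from cell import arm gives the robot as it stands.
- The arm moves only by the tool jog_arm, never from a script. Its argument "commands" is a list of rows, each an object with "translation": the shift along the tool's x, y, z in mm, a list of three; "turn": the turn, a rotation vector about the tool's x, y, z in rad, a list of three. A call has 1 to 12 rows; each row is the pose to reach, as a shift and turn from the pose commanded when the call began, along the tool's axes at that moment; what a row does not reach only later rows make up. A row lasts 1/12 s, in which the tool goes at most 41.7 mm and 7.16 degrees, less where a joint would pass 70% of its speed; a pose out of reach is approached as far as the arm can. A call with a gripper value outside its range is refused whole. "claw" is the closure, from -1 (fully open) to 1 (shut), so that 0 is half open, set as the call begins (left out, the last holds). The fingers move at their own pace and stop on an object; "grip_force" is the grip in N (left out, the last holds). Time passes only in rows, so rows that repeat a pose let the fingers close. It gives the time, the measured TCP pose, the force and the opening at its end, in the units of the state.
- arm.observe(): the state, without advancing time (a new reading comes with each control period).
- arm.get_image(name): name is "scene" or "side" or "wrist"; returns the picture (420x560x3 uint8, blue, green, red); there is no depth.
- arm.camera_info(name): a dict with "vertical_fov" (degrees; the focal length in pixels is half the picture's height over the tangent of half this angle, whatever the lens; pixels are square), "cx", "cy" (the principal point, pixels), "eye" and "rotation" of the camera in the world. Camera axes: x right, y up, looking along -z (the intrinsics and any distortion apply to the point x, -y, -z); pixel columns grow to the right and rows downward; lengths in m; the calibration is good to about 2 mm. A picture is of the moment at which its call begins: read the wrist's pose just before it. camera_info takes no time and is no camera call; for the wrist camera it gives the pose at the moment of the call.
- arm.sign_off(): hands the job in, once; it reports no verdict.
Trained networks look in the newest picture that a camera, given by its name, has taken for a name from the list of things; names that differ only in an ending like _2 or _b are one class to them, and where a whole thing is asked for, a point or a joint stands for the part that bears it (a point fixed in the world has none). Each returns a list of dicts, best first, with "confidence" (0 to 1); they miss things now and then, are a little off and sometimes report something else, mostly with a low value. They report only what shows in the picture. A call takes as long as a camera call.
- arm.trace(camera, query): "region" (420x560 bool, what is visible of it) and "box" ([left, top, width, height] in pixels, round what is visible of it).
- arm.landmark_of(camera, query): "at" ([column, row] in pixels: a listed point, or the origin of a listed thing).
The state is a dict: "clock": time; "joints": joint angles; "dq": joint speeds; "joint_efforts": joint torques, N m; "position": TCP position; "ee_rot": TCP orientation; "force": force on the tool from outside, world axes, zero at the start; "ft_torque": the same for the moment, N m; "width": opening from 0.0 (shut) to 1.0 (fully open).
Only numpy, scipy, OpenCV 4.12 (cv2) and the standard library are available. Lean on these libraries where they do the work, as an engineer would, in place of code of your own. Each camera call takes 0.05 s, during which the arm holds its last target. There are 200 camera calls.

## Working session

There is one attempt and no reset: what is moved stays moved. The work goes in short steps, Python scripts to look and compute and a tool call to move; the robot and the scene stay as the last step left them, time stands still between calls to the robot, and variables do not carry over. Pictures are saved under pics/ and viewed, about 8 in all and at most 12, crops included, and the job is handed in when it is done.

Besides the shell and the picture viewer there is one more tool, called after "Request:" as a command line: name --argument value ..., lists and objects as JSON in quotes. jog_arm: Moves the arm, as the interface text tells. Its arguments: {"type":"object","properties":{"commands":{"type":"array","items":{"type":"object","properties":{"translation":{"type":"array","items":{"type":"number"}},"turn":{"type":"array","items":{"type":"number"}}}}},"claw":{"type":"number"},"grip_force":{"type":"number"}},"required":["commands"]}

```bash
mkdir -p pics; ls; cat > h.py <<'E'
import numpy as np, cv2
from cell import arm
from scipy.spatial.transform import Rotation as R
def ray(info,px):
    f=210/np.tan(np.radians(info['vertical_fov'])/2)
    d=np.array([(px[0]-info['cx'])/f,-(px[1]-info['cy'])/f,-1.])
    Rm=np.array(info['rotation']); 
    if Rm.shape!=(3,3): Rm=R.from_rotvec(Rm).as_matrix()
    return np.array(info['eye']),Rm@d
def at(info,px,z):
    e,d=ray(info,px); return e+d*(z-e[2])/d[2]
E
python3 - <<'E'
from h import *
s=arm.observe();print({k:np.round(v,3) for k,v in s.items()})
for c in ['scene','side']:
    i=arm.camera_info(c);print(c,i)
    im=arm.get_image(c);cv2.imwrite(f'pics/{c}0.png',im)
    for q in ['press_far','press_left','press_near','press_right']:
        for r in arm.landmark_of(c,q)[:2]: print(q,np.round(r['at'],1),round(r['confidence'],2),np.round(at(i,r['at'],.068),3))
    for q in ['case','adaptor','wrench','gasket_jar','humidifier','gauge']:
        for r in arm.landmark_of(c,q)[:1]: print(q,np.round(r['at'],1),round(r['confidence'],2),np.round(at(i,r['at'],0),3))
E
```

```text
pics
{'clock': np.float64(0.0), 'joints': array([ 1.154,  0.435,  0.025,  1.574, -0.012,  1.134, -0.075]), 'dq': array([ 0.001, -0.002,  0.001, -0.001, -0.003, -0.001, -0.   ]), 'joint_efforts': array([ 1.0000e-03, -6.6785e+01,  9.8600e-01, -3.1446e+01, -6.0000e-02,
        4.3000e-02,  0.0000e+00]), 'position': array([ 0.193, -0.594,  0.226]), 'ee_rot': array([-2.541e+00,  1.847e+00,  2.000e-03]), 'force': array([0.312, 0.024, 0.081]), 'ft_torque': array([0.008, 0.037, 0.071]), 'width': np.float64(1.001)}
scene {'vertical_fov': 42.17551466467628, 'cx': 287.97572757272553, 'cy': 206.0549612982601, 'eye': array([ 1.06290609, -0.80060112,  0.93892737]), 'rotation': array([0.81442221, 0.22479009, 0.51389108])}
press_far [347.3 186.9] 0.65 [0.655 0.16  0.068]
press_far [321.  175.1] 0.61 [0.577 0.167 0.068]
press_left [313.6 167.1] 0.96 [0.545 0.186 0.068]
press_near [272.4 182.2] 0.85 [0.487 0.079 0.068]
press_right [307.9 207.5] 0.81 [0.609 0.043 0.068]
press_right [322.  177.2] 0.29 [0.584 0.161 0.068]
case [312.  207.8] 0.56 [0.584 0.114 0.   ]
adaptor [322.7 175.2] 0.44 [0.544 0.245 0.   ]
wrench [300.4 238.4] 0.78 [0.613 0.004 0.   ]
gasket_jar [250.2 203.4] 0.84 [0.439 0.045 0.   ]
humidifier [374.  240.3] 0.85 [0.768 0.09  0.   ]
gauge [329.8 303.5] 0.78 [ 0.766 -0.132  0.   ]
side {'vertical_fov': 48.29979263515824, 'cx': 279.6566254444058, 'cy': 218.52957228584114, 'eye': array([0.03289   , 0.5462943 , 0.84537933]), 'rotation': array([ 0.38445488, -0.90157865, -2.2072614 ])}
press_far [232.2 263.6] 0.45 [0.557 0.177 0.068]
press_left [230.  267.1] 0.6 [0.553 0.187 0.068]
press_near [284.6 252.2] 0.78 [0.5   0.076 0.068]
press_right [262.9 217.9] 0.62 [0.61  0.037 0.068]
case [248.8 261.3] 0.95 [0.581 0.113 0.   ]
gasket_jar [314.4 282.6] 0.77 [0.431 0.05  0.   ]
humidifier [202.7 215.8] 0.79 [0.775 0.096 0.   ]
gauge [266.7 175.4] 0.59 [ 0.775 -0.129  0.   ]
```

View pics/scene0.png

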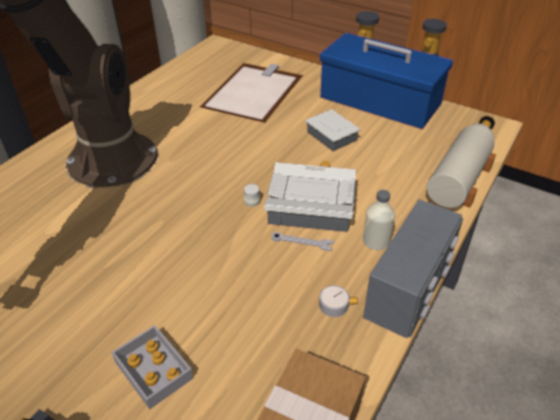

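View pics/side0.png

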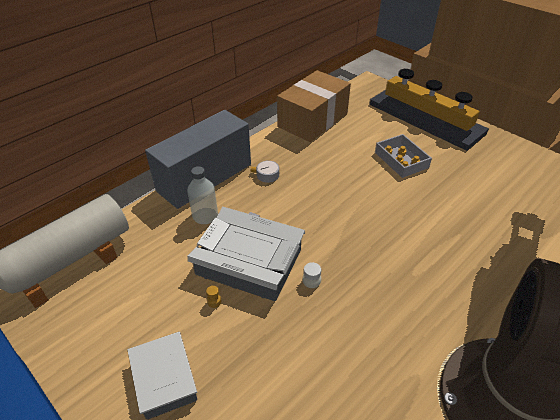

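The scene shows the case at about (311,195) px, with the adaptor, wrench, jar and humidifier close to it; the side view shows it at (248,250) px. The network points fit a case centre of (0.582, 0.113) and a yaw of about 22°. I'll close the claw and go above it for a close look.

```bash
cat >> h.py <<'E'
def go(p,yaw=None):
    "shift (mm) and turn in tool axes to world p, tool down, tool x at yaw deg"
    s=arm.observe();R0=R.from_rotvec(s['ee_rot'])
    t=R0.inv().apply(np.array(p)-s['position'])*1000
    print('shift',np.round(t,1),end=' ')
    if yaw is not None:
        y=np.radians(yaw);Rt=R.from_matrix(np.array([[np.cos(y),np.sin(y),0],[np.sin(y),-np.cos(y),0],[0,0,-1]]))
        print('turn',np.round((R0.inv()*Rt).as_rotvec(),3),end=' ')
    print()
E
python3 - <<'E'
from h import *
go([.57,.11,.30],25); print(arm.camera_info('wrist'))
E
```

```text
shift [-553.7 -576.1  -73.3] turn [ 0.    -0.    -1.693] 
{'vertical_fov': 63.10262653524547, 'cx': 275.6403654087706, 'cy': 210.67747424637628, 'eye': array([ 0.26168179, -0.57342019,  0.38518322]), 'rotation': array([-0.23368427,  0.17080344, -1.24959269])}
```

Request:
jog_arm --commands '[{"translation": [-60,-60,-73],"turn": [0,0,-0.1]},{"translation": [-554,-576,-73],"turn": [0,0,-1.693]},{"translation": [-554,-576,-73],"turn": [0,0,-1.693]},{"translation": [-554,-576,-73],"turn": [0,0,-1.693]},{"translation": [-554,-576,-73],"turn": [0,0,-1.693]},{"translation": [-554,-576,-73],"turn": [0,0,-1.693]},{"translation": [-554,-576,-73],"turn": [0,0,-1.693]},{"translation": [-554,-576,-73],"turn": [0,0,-1.693]},{"translation": [-554,-576,-73],"turn": [0,0,-1.693]},{"translation": [-554,-576,-73],"turn": [0,0,-1.693]},{"translation": [-554,-576,-73],"turn": [0,0,-1.693]},{"translation": [-554,-576,-73],"turn": [0,0,-1.693]}]' --claw 1 --grip_force 10

```text
clock: 2.1
position: [0.4239, -0.1612, 0.2817]
ee_rot: [3.121, 0.351, 0.001]
force: [1.1, -0.2, -0.5]
width: 0.179
```

```bash
python3 - <<'E'
from h import *
s=arm.observe();print({k:np.round(s[k],3) for k in ['clock','position','ee_rot','joints','width']})
go([.57,.11,.30],25)
E
```

```text
{'clock': np.float64(2.1), 'position': array([ 0.424, -0.161,  0.282]), 'ee_rot': array([3.121e+00, 3.510e-01, 1.000e-03]), 'joints': array([ 0.688,  0.147, -0.497,  1.852,  0.077,  1.16 ,  0.389]), 'width': np.float64(0.179)}
shift [ 202.7 -232.   -18.3] turn [ 0.001 -0.001 -0.213]
```

Request:
jog_arm --commands '[{"translation": [203,-232,-18],"turn": [0,0,-0.213]},{"translation": [203,-232,-18],"turn": [0,0,-0.213]},{"translation": [203,-232,-18],"turn": [0,0,-0.213]},{"translation": [203,-232,-18],"turn": [0,0,-0.213]},{"translation": [203,-232,-18],"turn": [0,0,-0.213]},{"translation": [203,-232,-18],"turn": [0,0,-0.213]},{"translation": [203,-232,-18],"turn": [0,0,-0.213]},{"translation": [203,-232,-18],"turn": [0,0,-0.213]},{"translation": [203,-232,-18],"turn": [0,0,-0.213]},{"translation": [203,-232,-18],"turn": [0,0,-0.213]},{"translation": [203,-232,-18],"turn": [0,0,-0.213]}]'

```text
clock: 3.02
position: [0.5712, 0.1062, 0.2989]
ee_rot: [3.068, 0.67, -0.001]
force: [0.3, 0.3, -0.4]
width: 0.007
```

```bash
python3 - <<'E'
from h import *
s=arm.observe();print({k:np.round(s[k],3) for k in ['clock','position','ee_rot','joints','width','force']})
c='wrist';i=arm.camera_info(c)
im=arm.get_image(c);cv2.imwrite(f'pics/{c}1.png',im)
for q in ['press_far','press_left','press_near','press_right']:
    for r in arm.landmark_of(c,q)[:2]: print(q,np.round(r['at'],1),round(r['confidence'],2),np.round(at(i,r['at'],.068),3))
for q in ['case','adaptor','wrench','gasket_jar','humidifier','gauge']:
    for r in arm.landmark_of(c,q)[:1]: print(q,np.round(r['at'],1),round(r['confidence'],2),np.round(at(i,r['at'],0),3))
E
```

```text
{'clock': np.float64(3.017), 'position': array([0.571, 0.106, 0.299]), 'ee_rot': array([ 3.068e+00,  6.700e-01, -1.000e-03]), 'joints': array([ 0.176,  0.388, -0.64 ,  1.534,  0.238,  1.299, -0.062]), 'width': np.float64(0.007), 'force': array([ 0.263,  0.339, -0.446])}
press_far [370.3 178.2] 0.68 [0.669 0.153 0.068]
press_left [288.8 106.6] 0.68 [0.55  0.185 0.068]
press_left [204.  172.5] 0.46 [0.493 0.079 0.068]
press_near [204.  172.7] 0.73 [0.493 0.079 0.068]
press_right [282.6 238.9] 0.93 [0.609 0.043 0.068]
case [283.8 168. ] 0.79 [0.579 0.114 0.   ]
adaptor [308.9  61. ] 0.72 [0.552 0.247 0.   ]
gasket_jar [171.3 168.9] 0.87 [0.443 0.05  0.   ]
humidifier [398.6 241.4] 0.95 [0.772 0.087 0.   ]
```

View pics/wrist1.png

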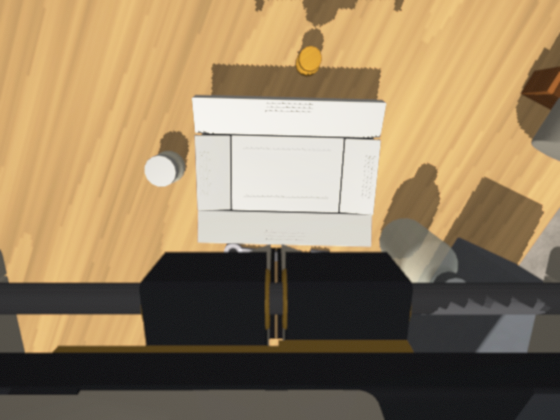

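The wrist view shows all four flaps clearly, at about (289,107), (370,178), (204,172) and (283,239) px. The landmarks agree with a centre of (0.580, 0.115) and a yaw of 22.7°. The humidifier clears the hand at the far press by about 29 mm with this orientation, so I'll start with the right section.

```bash
python3 - <<'E'
from h import *
go([.609,.045,.085],22.7)
E
```

```text
shift [  8.2  72.2 214.3] turn [ 0.    -0.     0.035]
```

Request:
jog_arm --commands '[{"translation": [8,72,100],"turn": [0,0,0.035]},{"translation": [8,72,100],"turn": [0,0,0.035]},{"translation": [8,72,214],"turn": [0,0,0.035]},{"translation": [8,72,214],"turn": [0,0,0.035]},{"translation": [8,72,214],"turn": [0,0,0.035]},{"translation": [8,72,214],"turn": [0,0,0.035]},{"translation": [8,72,214],"turn": [0,0,0.035]},{"translation": [8,72,214],"turn": [0,0,0.035]},{"translation": [8,72,214],"turn": [0,0,0.035]}]'

```text
clock: 4.32
position: [0.6098, 0.0463, 0.0871]
ee_rot: [-3.08, -0.619, -0.004]
force: [-0.2, 1.1, -0.1]
width: 0.006
```

```bash
python3 - <<'E'
from h import *
s=arm.observe();print({k:np.round(s[k],4) for k in ['clock','position','force']})
go([.609,.045,.060],22.7)
E
```

```text
{'clock': np.float64(4.3167), 'position': array([0.6098, 0.0463, 0.0871]), 'force': array([-0.2165,  1.1203, -0.0626])}
shift [-1.3  0.9 27.1] turn [ 0.    -0.003  0.   ]
```

Request:
jog_arm --commands '[{"translation": [0,0,10]},{"translation": [0,0,15]},{"translation": [0,0,18]},{"translation": [0,0,20]},{"translation": [0,0,22]},{"translation": [0,0,24]},{"translation": [0,0,25]},{"translation": [0,0,26]},{"translation": [0,0,26]},{"translation": [0,0,26]}]'

```text
schema error: expected keys translation, turn
```

Request:
jog_arm --commands '[{"translation": [0,0,10],"turn": [0,0,0]},{"translation": [0,0,15],"turn": [0,0,0]},{"translation": [0,0,18],"turn": [0,0,0]},{"translation": [0,0,20],"turn": [0,0,0]},{"translation": [0,0,22],"turn": [0,0,0]},{"translation": [0,0,24],"turn": [0,0,0]},{"translation": [0,0,25],"turn": [0,0,0]},{"translation": [0,0,26],"turn": [0,0,0]},{"translation": [0,0,26],"turn": [0,0,0]},{"translation": [0,0,26],"turn": [0,0,0]}]'

```text
clock: 5.15
position: [0.6087, 0.0454, 0.0603]
ee_rot: [3.08, 0.618, 0.0]
force: [-4.4, -1.3, 12.5]
width: 0.007
```

Request:
jog_arm --commands '[{"translation": [0,0,1],"turn": [0,0,0]},{"translation": [0,0,2],"turn": [0,0,0]},{"translation": [0,0,2],"turn": [0,0,0]}]'

```text
clock: 5.4
position: [0.6087, 0.0454, 0.0599]
ee_rot: [3.079, 0.618, 0.001]
force: [-10.3, -3.1, 29.3]
width: 0.006
```

Request:
jog_arm --commands '[{"translation": [0,0,-10],"turn": [0,0,0]},{"translation": [0,0,-25],"turn": [0,0,0]},{"translation": [0,0,-40],"turn": [0,0,0]},{"translation": [0,0,-60],"turn": [0,0,0]},{"translation": [0,0,-60],"turn": [0,0,0]},{"translation": [0,0,-60],"turn": [0,0,0]}]'

```text
clock: 5.9
position: [0.6093, 0.0456, 0.1181]
ee_rot: [3.08, 0.618, 0.003]
force: [0.0, -0.2, -0.4]
width: 0.007
```

```bash
python3 - <<'E'
from h import *
c='wrist';i=arm.camera_info(c)
for c in ['scene','side']:
    i=arm.camera_info(c)
    im=arm.get_image(c)
    x,y=(240,140) if c=='scene' else (170,190)
    cv2.imwrite(f'pics/{c}2.png',cv2.resize(im[y:y+130,x:x+160],None,fx=4,fy=4,interpolation=cv2.INTER_CUBIC))
s=arm.observe();print({k:np.round(s[k],4) for k in ['clock','position','force']})
go([.551,.185,.085],22.7)
E
```

```text
{'clock': np.float64(6.0), 'position': array([0.6082, 0.0451, 0.1165]), 'force': array([-0.1798,  0.1475, -0.1568])}
shift [   1.2 -151.2   31.5] turn [-0.     0.001 -0.   ]
```

View pics/scene2.png

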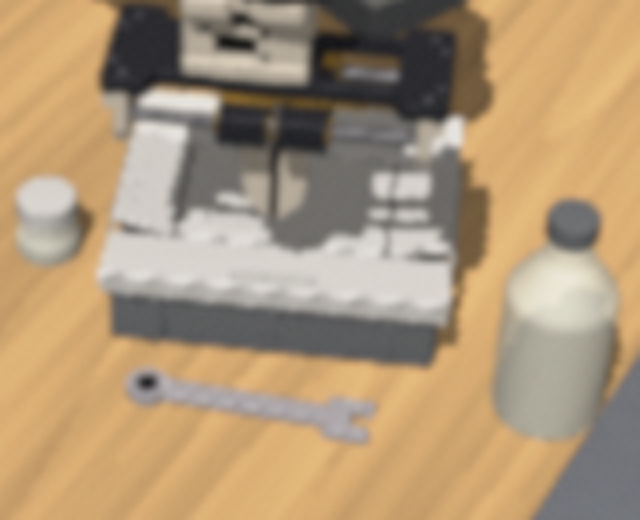

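The crop shows the right flap lying flat (rim at about row 275), and it met a stiff stop at 60 mm. Left section next.

Request:
jog_arm --commands '[{"translation": [1,-151,0],"turn": [0,0,0]},{"translation": [1,-151,0],"turn": [0,0,0]},{"translation": [1,-151,0],"turn": [0,0,0]},{"translation": [1,-151,0],"turn": [0,0,0]},{"translation": [1,-151,31],"turn": [0,0,0]},{"translation": [1,-151,31],"turn": [0,0,0]},{"translation": [1,-151,31],"turn": [0,0,0]},{"translation": [1,-151,31],"turn": [0,0,0]},{"translation": [1,-151,31],"turn": [0,0,0]}]'

```text
clock: 6.75
position: [0.5522, 0.184, 0.0868]
ee_rot: [3.081, 0.615, 0.001]
force: [-0.2, 0.5, 0.2]
width: 0.006
```

```bash
python3 - <<'E'
from h import *
s=arm.observe();print({k:np.round(s[k],4) for k in ['clock','position','force']})
go([.551,.185,.060],22.7)
E
```

```text
{'clock': np.float64(6.75), 'position': array([0.5522, 0.184 , 0.0868]), 'force': array([-0.1782,  0.5235,  0.1683])}
shift [-0.8 -1.4 26.8] turn [ 0.    -0.001 -0.002]
```

Request:
jog_arm --commands '[{"translation": [0,0,10],"turn": [0,0,0]},{"translation": [0,0,15],"turn": [0,0,0]},{"translation": [0,0,18],"turn": [0,0,0]},{"translation": [0,0,20],"turn": [0,0,0]},{"translation": [0,0,22],"turn": [0,0,0]},{"translation": [0,0,24],"turn": [0,0,0]},{"translation": [0,0,25],"turn": [0,0,0]},{"translation": [0,0,26],"turn": [0,0,0]},{"translation": [0,0,27],"turn": [0,0,0]},{"translation": [0,0,27],"turn": [0,0,0]}]'

```text
clock: 7.58
position: [0.5513, 0.1846, 0.0603]
ee_rot: [3.079, 0.617, 0.0]
force: [-4.9, -2.6, 14.1]
width: 0.007
```

Request:
jog_arm --commands '[{"translation": [0,0,-10],"turn": [0,0,0]},{"translation": [0,0,-25],"turn": [0,0,0]},{"translation": [0,0,-40],"turn": [0,0,0]},{"translation": [0,0,-60],"turn": [0,0,0]},{"translation": [0,0,-60],"turn": [0,0,0]},{"translation": [0,0,-60],"turn": [0,0,0]}]'

```text
clock: 8.08
position: [0.5522, 0.1852, 0.1203]
ee_rot: [-3.08, -0.617, -0.004]
force: [0.8, -0.3, 0.1]
width: 0.006
```

```bash
python3 - <<'E'
from h import *
arm.get_image('side')
s=arm.observe();print({k:np.round(s[k],4) for k in ['clock','position','force']})
go([.491,.078,.085],22.7)
E
```

```text
{'clock': np.float64(8.1333), 'position': array([0.5516, 0.1848, 0.1194]), 'force': array([ 0.5379,  0.056 , -0.2511])}
shift [-97.1  75.1  34.3] turn [ 0.    -0.001 -0.001]
```

Left gave the same signature: a stop at 60.3 mm with 14 N. Near section next.

Request:
jog_arm --commands '[{"translation": [-97,75,0],"turn": [0,0,0]},{"translation": [-97,75,0],"turn": [0,0,0]},{"translation": [-97,75,0],"turn": [0,0,0]},{"translation": [-97,75,34],"turn": [0,0,0]},{"translation": [-97,75,34],"turn": [0,0,0]},{"translation": [-97,75,34],"turn": [0,0,0]},{"translation": [-97,75,34],"turn": [0,0,0]},{"translation": [-97,75,34],"turn": [0,0,0]}]'

```text
clock: 8.8
position: [0.4918, 0.0802, 0.0861]
ee_rot: [-3.079, -0.621, -0.002]
force: [-0.2, -0.7, 0.7]
width: 0.0
```

```bash
python3 - <<'E'
from h import *
s=arm.observe();print({k:np.round(s[k],4) for k in ['clock','position','force']})
go([.491,.078,.060],22.7)
E
```

```text
{'clock': np.float64(8.8), 'position': array([0.4918, 0.0802, 0.0861]), 'force': array([-0.2072, -0.7328,  0.717 ])}
shift [-1.6  1.8 26.1] turn [-0.001 -0.002  0.002]
```

Request:
jog_arm --commands '[{"translation": [0,0,10],"turn": [0,0,0]},{"translation": [0,0,15],"turn": [0,0,0]},{"translation": [0,0,18],"turn": [0,0,0]},{"translation": [0,0,20],"turn": [0,0,0]},{"translation": [0,0,22],"turn": [0,0,0]},{"translation": [0,0,24],"turn": [0,0,0]},{"translation": [0,0,25],"turn": [0,0,0]},{"translation": [0,0,26],"turn": [0,0,0]},{"translation": [0,0,27],"turn": [0,0,0]},{"translation": [0,0,27],"turn": [0,0,0]}]'

```text
clock: 9.63
position: [0.4909, 0.0785, 0.0596]
ee_rot: [3.079, 0.618, 0.001]
force: [-8.1, -2.9, 25.5]
width: 0.006
```

Request:
jog_arm --commands '[{"translation": [0,0,-10],"turn": [0,0,0]},{"translation": [0,0,-25],"turn": [0,0,0]},{"translation": [0,0,-40],"turn": [0,0,0]},{"translation": [0,0,-80],"turn": [0,0,0]},{"translation": [0,0,-80],"turn": [0,0,0]},{"translation": [0,0,-80],"turn": [0,0,0]}]'

```text
clock: 10.13
position: [0.4924, 0.0787, 0.1401]
ee_rot: [3.08, 0.617, 0.007]
force: [0.0, -0.9, -1.4]
width: 0.008
```

```bash
python3 - <<'E'
from h import *
arm.get_image('side')
s=arm.observe();print({k:np.round(s[k],4) for k in ['clock','position','force']})
go([.668,.153,.095],22.7)
E
```

```text
{'clock': np.float64(10.1833), 'position': array([0.4914, 0.0782, 0.1388]), 'force': array([ 0.2674, -0.3869, -1.2871])}
shift [191.7  -1.   44.1] turn [ 0.001 -0.002 -0.001]
```

Request:
jog_arm --commands '[{"translation": [192,-1,0],"turn": [0,0,0]},{"translation": [192,-1,0],"turn": [0,0,0]},{"translation": [192,-1,0],"turn": [0,0,0]},{"translation": [192,-1,0],"turn": [0,0,0]},{"translation": [192,-1,0],"turn": [0,0,0]},{"translation": [192,-1,44],"turn": [0,0,0]},{"translation": [192,-1,44],"turn": [0,0,0]},{"translation": [192,-1,44],"turn": [0,0,0]},{"translation": [192,-1,44],"turn": [0,0,0]},{"translation": [192,-1,44],"turn": [0,0,0]}]'

```text
clock: 11.02
position: [0.6679, 0.1534, 0.0957]
ee_rot: [-3.08, -0.618, -0.002]
force: [-0.2, -0.5, 0.6]
width: 0.006
```

```bash
python3 - <<'E'
from h import *
im=arm.get_image('scene')
cv2.imwrite('pics/scene3.png',cv2.resize(im[130:280,250:420],None,fx=4,fy=4,interpolation=cv2.INTER_CUBIC))
s=arm.observe();print({k:np.round(s[k],4) for k in ['clock','position','force']})
go([.668,.153,.060],22.7)
E
```

```text
{'clock': np.float64(11.0667), 'position': array([0.6681, 0.1533, 0.096 ]), 'force': array([ 0.1437, -0.2866,  0.4902])}
shift [-0.3  0.3 36. ] turn [ 0.    -0.002 -0.   ]
```

View pics/scene3.png

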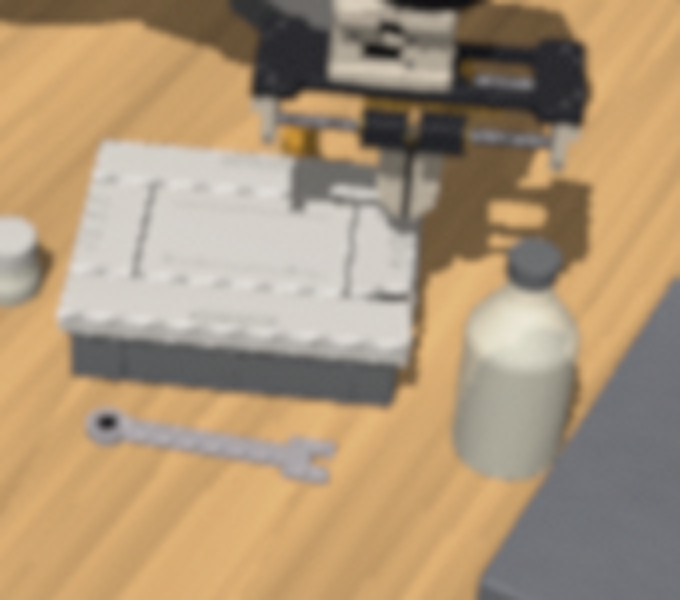

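Right, left and near look flush. The hand is over the far flap (fingertip at about (405,215) in the crop) and well clear of the bottle. Now the far press.

Request:
jog_arm --commands '[{"translation": [0,0,12],"turn": [0,0,0]},{"translation": [0,0,23],"turn": [0,0,0]},{"translation": [0,0,27],"turn": [0,0,0]},{"translation": [0,0,29],"turn": [0,0,0]},{"translation": [0,0,31],"turn": [0,0,0]},{"translation": [0,0,33],"turn": [0,0,0]},{"translation": [0,0,35],"turn": [0,0,0]},{"translation": [0,0,36],"turn": [0,0,0]},{"translation": [0,0,37],"turn": [0,0,0]},{"translation": [0,0,37],"turn": [0,0,0]}]'

```text
clock: 11.9
position: [0.6672, 0.1531, 0.0597]
ee_rot: [3.079, 0.617, -0.0]
force: [-9.4, -4.2, 24.9]
width: 0.005
```

Request:
jog_arm --commands '[{"translation": [0,0,-10],"turn": [0,0,0]},{"translation": [0,0,-25],"turn": [0,0,0]},{"translation": [0,0,-40],"turn": [0,0,0]},{"translation": [0,0,-80],"turn": [0,0,0]},{"translation": [0,0,-120],"turn": [0,0,0]},{"translation": [-150,-60,-200],"turn": [0,0,0]},{"translation": [-150,-60,-200],"turn": [0,0,0]},{"translation": [-150,-60,-200],"turn": [0,0,0]},{"translation": [-150,-60,-200],"turn": [0,0,0]},{"translation": [-150,-60,-200],"turn": [0,0,0]},{"translation": [-150,-60,-200],"turn": [0,0,0]},{"translation": [-150,-60,-200],"turn": [0,0,0]}]'

```text
clock: 12.9
position: [0.5064, 0.1504, 0.2576]
ee_rot: [3.079, 0.617, 0.002]
force: [-0.3, 0.0, -1.0]
width: 0.004
```

```bash
python3 - <<'E'
from h import *
ims=[]
for c,(x,y) in {'scene':(240,140),'side':(170,185)}.items():
    i=arm.camera_info(c);im=arm.get_image(c)
    ims.append(cv2.resize(im[y:y+130,x:x+150],None,fx=2.66,fy=4,interpolation=cv2.INTER_CUBIC)) if 0 else ims.append(cv2.resize(im[y:y+150,x:x+130],None,fx=3,fy=3,interpolation=cv2.INTER_CUBIC))
    for q in ['press_far','press_left','press_near','press_right']:
        for r in arm.landmark_of(c,q)[:1]: print(q,round(r['confidence'],2),np.round(at(i,r['at'],.06),3))
    for q in ['case','adaptor','gasket_jar','humidifier']:
        for r in arm.landmark_of(c,q)[:1]: print(q,round(r['confidence'],2),np.round(at(i,r['at'],0),3))
cv2.imwrite('pics/end.png',np.hstack(ims))
s=arm.observe();print({k:np.round(s[k],4) for k in ['clock','position','force']})
E
```

```text
press_far 0.57 [0.667 0.158 0.06 ]
press_left 0.65 [0.544 0.196 0.06 ]
press_near 0.93 [0.486 0.08  0.06 ]
press_right 0.71 [0.61  0.038 0.06 ]
case 0.66 [0.581 0.123 0.   ]
adaptor 0.66 [0.554 0.237 0.   ]
gasket_jar 0.75 [0.439 0.046 0.   ]
humidifier 0.97 [0.778 0.09  0.   ]
press_far 0.96 [0.67  0.153 0.06 ]
press_left 0.69 [0.555 0.187 0.06 ]
press_near 0.96 [0.497 0.067 0.06 ]
press_right 0.58 [0.602 0.043 0.06 ]
case 0.9 [0.576 0.118 0.   ]
adaptor 0.53 [0.551 0.242 0.   ]
gasket_jar 0.75 [0.437 0.052 0.   ]
humidifier 0.77 [ 0.779  0.089 -0.   ]
{'clock': np.float64(13.8), 'position': array([0.5061, 0.1508, 0.2573]), 'force': array([ 0.198 , -0.1545,  0.5518])}
```

View pics/end.png

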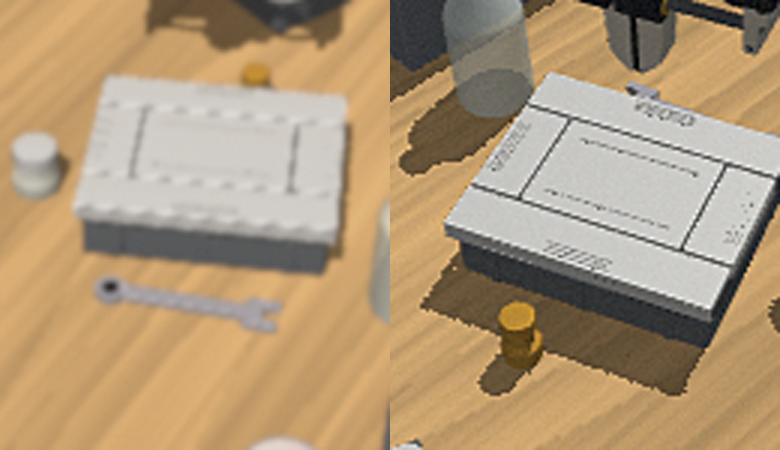

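Both views show the lid flat all the way round (side crop around (610,190)), with the neighbouring things in place and the hand clear.

```bash
python3 -c "
from cell import arm
print(arm.sign_off())"
```

```text
the job is handed in; nothing more can be done
None
```

I pressed the right, left, near and far rim sections in turn with the shut fingertips, using a straight downward press each time. I then raised the hand clear, to 0.26 m, and handed the job in at about 13.8 s of the 48 s allowed.

**Lid:** each press ended on a stiff stop with the fingertips at about 60 mm, with upward forces of 14 to 29 N. The last scene and side pictures show all four sections lying flush. The hinge angles themselves cannot be read, so flush is judged from these heights and pictures.

**Case and surroundings:** the case, adaptor, jar and humidifier were re-measured within about 10 mm of their first positions, which is the scatter of the networks. The wrench looks unmoved in the pictures. I did not re-measure the gauge, cap tray or small case, but the arm came nowhere near them low down.

**Disagreements:** the network's press points from the two cameras still differed by up to about 17 mm at the end. The presses themselves had already landed correctly. No check failed.

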